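Line up sample tubes in a V-trough

TASK

Pick up the white tray by its blue grip, hold it low over the aluminium V-trough and tip it so that the three purple-capped tubes roll over its lip and settle in a row along the fold. Stand the empty tray back down flat on the bench, clear of the trough, then slide the green pusher along until the three tubes are closed up nose to tail against the blue stop, and let go. Do not spill a tube or drop the tubes in from a height, and leave the tube rack, jar and scissors where they are.

Things in the scene. Friction and masses are not known exactly. Their poses are not given: they have to be found in the camera images.
- trough: Fixed, level aluminium V-trough. Origin on the bench under its middle; y axis along the fold, z up. Fold 30 mm above the bench; 45-degree walls rise to rims 80 mm above the bench, 50 mm to each side. Walls span y = -165 to +175 mm. Blue stop plate at the -y end (75 mm wide, top 74 mm above the bench), face at y = -155 mm. The pusher rides at the +y end.
- pusher (a joint): Slide of the green pusher along the fold, m: 0 = parked at the trough's +y end, growing towards the blue stop (trough -y), up to 0.12. Its pushing face is at trough y = +145 mm minus this value. With three tubes closed up it can reach about 0.075. Starts at 0 to 0.02, has about 1 N of friction, stays where left.
- pusher_knob (a point): Point to hold on the green pusher's square knob, 118 mm above the bench, over the fold. The knob is 20 x 20 mm across and 42 mm tall, its top 136 mm and its underside 94 mm above the bench, on a 12 mm post. The trough's rims are lower than the knob.
- tray: Loose white pouring tray, about 0.22 kg, 240 mm long (y axis), 62 mm deep without its grip (x axis). Origin at the middle of its underside, z up. Flat floor 3 mm thick; back wall at +x (inner face x = 28 mm) and end walls 24 mm high; at -x the floor rises as a 20-degree ramp to an open lip. A blue grip plate stands on the +x side.
- tray_grip (a point): Point to hold on the tray's blue upright grip plate: tray frame x = +32, y = 0, z = 70 mm. The plate is 12 mm thick in tray x (26 to 38 mm), 60 mm wide in y, its top 90 mm above the tray's underside.
- tray_lip (a point): Middle of the tray's open lip edge (tray frame x = -34, y = 0, z = 13 mm). Tubes roll out over it towards tray -x once the tray is tipped, that side down, by clearly more than 20 degrees (35 to 45 works well).
- tube1: Clear closed tube with a purple cap, 75 mm long, body 13 mm and cap 15 mm diameter, 14 g, round-ended, slippery on the aluminium. Origin on its axis at mid-length; y axis along the tube towards the cap. It starts lying lengthwise in the tray, one of three in a row. Lying in the trough's fold its origin is about 40 mm above the bench.
- tube2: Clear closed tube with a purple cap, 75 mm long, body 13 mm and cap 15 mm diameter, 14 g, round-ended, slippery on the aluminium. Origin on its axis at mid-length; y axis along the tube towards the cap. It starts lying lengthwise in the tray, one of three in a row. Lying in the trough's fold its origin is about 40 mm above the bench.
- tube3: Clear closed tube with a purple cap, 75 mm long, body 13 mm and cap 15 mm diameter, 14 g, round-ended, slippery on the aluminium. Origin on its axis at mid-length; y axis along the tube towards the cap. It starts lying lengthwise in the tray, one of three in a row. Lying in the trough's fold its origin is about 40 mm above the bench.
- rack: Bystander: white foam rack with stored purple-capped tubes, 130 x 130 mm, 88 mm high, origin under its centre.
- jar: Bystander: jar with red cap, 64 mm diameter, 85 mm high, origin under its centre.
- scissors: Bystander: steel scissors lying flat, about 145 x 55 mm, 8 mm high, origin under the middle.

How it is judged:
By the outcome, as a careful person would: the job done as asked, in the order asked, and still so for the second after the job is handed in, with the robot touching nothing.
It also fails if it takes over 67 s, if anything falls off the work surface, if the arm or the gripper's body presses on something with over 40 N, if the wrist force passes 120 N, or if a joint passes its speed limit or range.

ROBOT

A 6-joint arm with a two-finger parallel gripper is mounted at the origin on the work surface. World frame = base frame: x ahead of the robot, y to its left, z up, the work surface at z = 0. Lengths are in mm, angles in rad, forces in N, time in s.
With the tool pointing down it reaches from about 350 to 875 mm from the base axis. Payload 4.2 kg.
Tool frame: the origin (TCP) lies between the finger pads; the fingertips stand 8 mm ahead of it and the grasp point (between the pads) lies 11 mm behind it; z points along the fingers, y is the line along which they close (so a half turn about z gives the same grasp; the last joint's range is limited). The gripper opens to 87 mm and grips with 3 to 60 N. Pads are 19 mm wide; open, the fingers measure 117 mm over their backs; the gripper's body (75 mm by 190 mm) begins 51 mm behind the grasp point.
Start: joints at [-0.859, 0.385, 0.008, 0, -1.194, -0.259], TCP at [273.44, -561.987, 230.55] pointing down, gripper open.
Joint ranges: [-3.14, 3.14], [-1.21, 2.06], [-1.07, 1.41], [-3.16, 2.05], [-2.99, -0.16], [-3.1, 3.1]. Speed limits (rad/s): [2.79, 2.79, 3.14, 3.14, 3.14, 3.14].

INTERFACE

Orientations are given as a 3x3 rotation matrix whose columns are the frame's x, y, z axes.
In Python, from workcell import state, eyes, manip gives the robot as it stands.
- The arm moves only by the tool apply_moves, never from a script. Its arguments are lists of equal length, an entry for each row: "jaw": the gripper's target within -1 to 1 (shut at 1, half-way at 0, fully open at -1); "dp": the shift along the tool's x, y, z scaled (see below), a list of three; "twist": the turn about the tool's z scaled (see below). A call has exactly 5 rows; each row shifts and turns the commanded pose from where the row before left it, along the tool's axes as they then stand; what a row does not reach is not made up. The controller multiplies each number of a shift by 0.04 m and each number of a turn by 0.12 rad. A row lasts 1/8 s, in which the tool goes at most 62.5 mm and 10.7 degrees, less where a joint would pass 70% of its speed; a pose out of reach is approached as far as the arm can. A call with a number of a shift or a turn outside -1 to 1 is refused whole. A call with a gripper value outside its range is refused whole. The fingers move at their own pace and stop on an object; the grip force is fixed at half the most. Time passes only in rows, so rows that do not move let the fingers close, or fill a call up. It gives the time, the measured TCP pose, the force, the opening and the grip force at its end, in the units of the state.
- state(): the state, without advancing time (a new reading comes with each control period).
- eyes.capture(name): name is "scene" or "top" or "wrist"; returns (picture, depth): 384x512x3 uint8, red, green, blue; 384x512 float32, mm along the optical axis (not along the pixel's ray), 0 where there is no reading.
- eyes.get_calibration(name): a dict with "fx", "fy", "cx", "cy" (pixels), "k1" (the pictures are not rectified: a ray, as slopes to the right and down, at radius r is drawn at 1 + k1 r^2 times it, then the intrinsics apply), "extrinsics" (4x4, takes a point from camera to world coordinates); the wrist camera has in their place "tool_from_camera" (4x4, takes a point from camera to tool coordinates, whose origin is the TCP and whose axes are the flange's). Camera axes: x right, y down, z forward; pixel columns grow to the right and rows downward; lengths in mm; the calibration is good to about 2 mm. A picture is of the moment at which its call begins: read the wrist's pose just before it. get_calibration takes no time and is no camera call.
- manip.job_done(): hands the job in; it is judged then, once.
The state is a dict: "time_s": time; "joint_positions": joint angles; "qd": joint speeds; "joint_torque": joint torques, N m; "tool_pos": TCP position; "tool_rot": TCP orientation; "wrist_force": force on the tool from outside, world axes, zero at the start; "ft_torque": the same for the moment, N m; "width": finger opening in mm; "grasp_force": force on a finger pad.
Only numpy, scipy, OpenCV 4.12 (cv2) and the standard library are available. Lean on these libraries where they do the work, as an engineer would, in place of code of your own. Each camera call takes 0.05 s, during which the arm holds its last target. There are 200 camera calls.

## Working session

There is one attempt and no reset: what is moved stays moved. The work goes in short steps, Python scripts to look and compute and a tool call to move; the robot and the scene stay as the last step left them, time stands still between calls to the robot, and variables do not carry over. Pictures are saved under pics/ and viewed, at most 10 in all, crops included, and the job is handed in when it is done.

Besides the shell and the picture viewer there is one more tool, called after ">>>" as name([rows], argument=value, ...), one row to a line, values as JSON. apply_moves: Moves the arm, as the interface text tells. Its arguments: {"type":"object","properties":{"jaw":{"type":"array","items":{"type":"number"}},"dp":{"type":"array","items":{"type":"array","items":{"type":"number","minimum":-1,"maximum":1}}},"twist":{"type":"array","items":{"type":"number","minimum":-1,"maximum":1}}},"required":["jaw","dp","twist"]}

```bash
mkdir -p pics; ls
python3 - <<'E'
from workcell import state, eyes
import cv2,numpy as np
s=state();print(s['time_s'],s['tool_pos'],s['tool_rot'],s['width'])
for n in ['scene','top']:
    p,d=eyes.capture(n); cv2.imwrite(f'pics/{n}0.png',cv2.resize(p[:,:,::-1],None,fx=1.5,fy=1.5)); np.savez(f'{n}0.npz',p=p,d=d); print(n,eyes.get_calibration(n))
print(eyes.get_calibration('wrist'))
E
```

```text
pics
0.0 [ 273.17799717 -561.46580321  229.44105847] [[-8.99316527e-01 -4.37297022e-01 -1.04844536e-03]
 [-4.37298271e-01  8.99314373e-01  1.96974345e-03]
 [ 8.15190353e-05  2.22990618e-03 -9.99997510e-01]] 87.21642932174004
scene {'fx': 365.74814738082677, 'fy': 365.74814738082677, 'cx': 251.8086329565676, 'cy': 190.59914877384432, 'k1': -0.06025074034519493, 'extrinsics': array([[-6.24757543e-01,  6.45795590e-01, -4.38891864e-01,
         1.01447841e+03],
       [ 7.80796249e-01,  5.20979069e-01, -3.44873928e-01,
         3.04942141e+02],
       [ 5.93541266e-03, -5.58147709e-01, -8.29720378e-01,
         7.58470728e+02],
       [ 0.00000000e+00,  0.00000000e+00,  0.00000000e+00,
         1.00000000e+00]])}
top {'fx': 380.71148679160956, 'fy': 380.71148679160956, 'cx': 250.2070454026558, 'cy': 190.5342580166651, 'k1': 0.03919480872571186, 'extrinsics': array([[-2.98570894e-02, -9.96811998e-01,  7.39891595e-02,
         5.88853476e+02],
       [-9.98778781e-01,  3.26671680e-02,  3.70648573e-02,
         1.33415554e+01],
       [-3.93637108e-02, -7.27921538e-02, -9.96570018e-01,
         9.68943951e+02],
       [ 0.00000000e+00,  0.00000000e+00,  0.00000000e+00,
         1.00000000e+00]])}
{'fx': 342.87137573866863, 'fy': 342.87137573866863, 'cx': 250.39406034635857, 'cy': 190.645609275705, 'k1': -0.09633109508143153, 'tool_from_camera': array([[ 8.31247207e-04, -9.62703294e-01, -2.70558083e-01,
         7.55740309e+01],
       [ 9.99999648e-01,  7.70153622e-04,  3.31971180e-04,
        -2.38494685e-01],
       [-1.11218461e-04, -2.70558264e-01,  9.62703596e-01,
        -1.53888203e+02],
       [ 0.00000000e+00,  0.00000000e+00,  0.00000000e+00,
         1.00000000e+00]])}
```

View pics/top0.png

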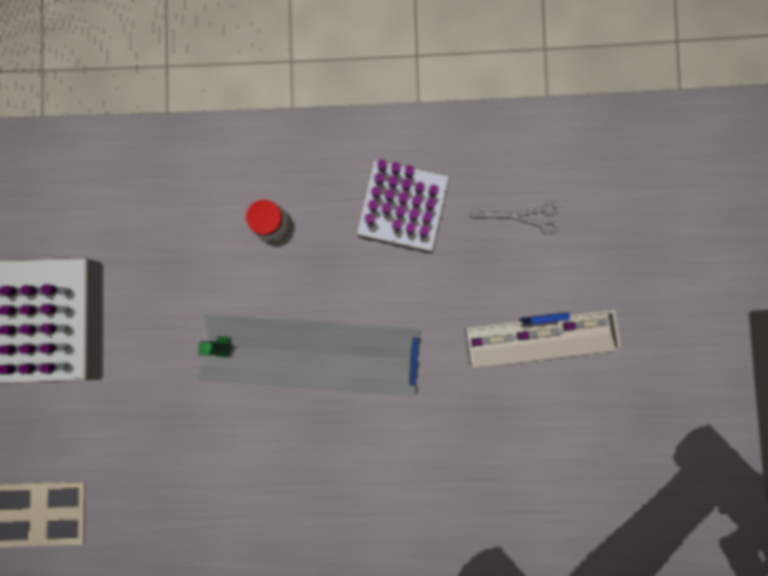

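View pics/scene0.png

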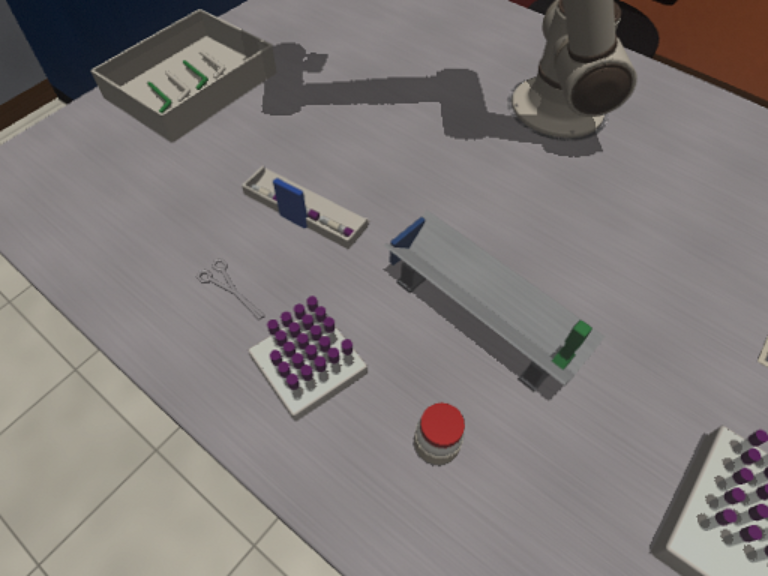

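The top view shows the trough at the centre, with the stop at (415,361) and the knob top near (206,348). The tray is on the right with its grip at (545,319). Next I measure the key points.

```bash
cat > h.py <<'E'
import numpy as np, cv2
from workcell import state, eyes
def ray(n,u,v,pose=None):
    c=eyes.get_calibration(n); K=np.array([[c['fx'],0,c['cx']],[0,c['fy'],c['cy']],[0,0,1]])
    p=cv2.undistortPoints(np.array([[[u,v]]],float),K,np.array([c['k1'],0,0,0,0.])).ravel()
    if n=='wrist':
        T=np.eye(4);T[:3,:3]=pose[1];T[:3,3]=pose[0];E=T@c['tool_from_camera']
    else: E=c['extrinsics']
    return E[:3,3],E[:3,:3]@np.array([p[0],p[1],1])
def plane(n,u,v,z,pose=None):
    o,d=ray(n,u,v,pose); return o+d*(z-o[2])/d[2]
def dep(n,u,v,D,pose=None):
    o,d=ray(n,u,v,pose); return o+d*D[int(round(v)),int(round(u))]
E
python3 - <<'E'
from h import *
np.set_printoptions(precision=1,suppress=True)
D=np.load('top0.npz')['d']
for nm,u,v,z in [('rimUL',206,316,80),('rimUR',421,331,80),('rimLL',200,380,80),('rimLR',416,394,80),('stop',415,361,74),('knobbright',206,348,136),('knobdark',224,342,136),
 ('t bl',467,328,24),('t br',615,311,24),('t fr',619,347,13),('t fl',471,366,13),('gripL',523,321,90),('gripR',570,316,90),('gripmid',546,319,90),
 ('rack',403,205,88),('jar',265,217,85),('sc1',472,215,4),('sc2',556,230,4)]:
    print(nm,plane('top',u/1.5,v/1.5,z),dep('top',u/1.5,v/1.5,D))
p=np.load('top0.npz')['p'][:,:,::-1]
a=cv2.resize(p[195:275,125:295],None,fx=4.6,fy=4.6,interpolation=cv2.INTER_CUBIC)
b=cv2.resize(p[195:255,305:420],None,fx=4,fy=4,interpolation=cv2.INTER_CUBIC)
c=np.zeros((600,790,3),np.uint8);c[:a.shape[0],:a.shape[1]]=a[:,:790];
b=b[:600-a.shape[0]];c[a.shape[0]:a.shape[0]+b.shape[0],:b.shape[1]]=b
cv2.imwrite('pics/crop1.png',c)
E
```

```text
rimUL [616.1 313.5  80. ] [616.2 315.1  75.2]
rimUR [582.4 -22.2  80. ] [581.9 -25.4   1.2]
rimLL [517.  323.4  80. ] [510.6 351.1   0.6]
rimLR [486.5 -11.1  80. ] [477.3 -13.2   0.6]
stop [536.3 -11.5  74. ] [536.4 -11.5  75.4]
knobbright [567.6 294.9 136. ] [567.7 294.  138.6]
knobdark [575.5 268.3 136. ] [574.3 291.5  60.2]
t bl [584.8 -99.8  24. ] [584.8 -99.9  22.7]
t br [ 605.5 -338.    24. ] [ 605.9 -347.5   -1.5]
t fr [ 547.  -344.8   13. ] [ 546.5 -349.2    1.3]
t fl [ 522.1 -105.    13. ] [ 522.2 -104.8   14.2]
gripL [ 593.2 -176.6   90. ] [ 593.4 -186.4   44.9]
gripR [ 598.7 -246.9   90. ] [ 599.5 -266.1   25.1]
gripmid [ 595.2 -211.1   90. ] [ 595.2 -211.3   88.9]
rack [779.1  -0.9  88. ] [787.2  -1.5  50.8]
jar [768.8 216.9  85. ] [768.4 216.4  87.1]
sc1 [ 775.5 -118.5    4. ] [ 774.9 -118.1    6.9]
sc2 [ 744.5 -257.1    4. ] [ 745.1 -258.2    0.2]
```

View pics/crop1.png

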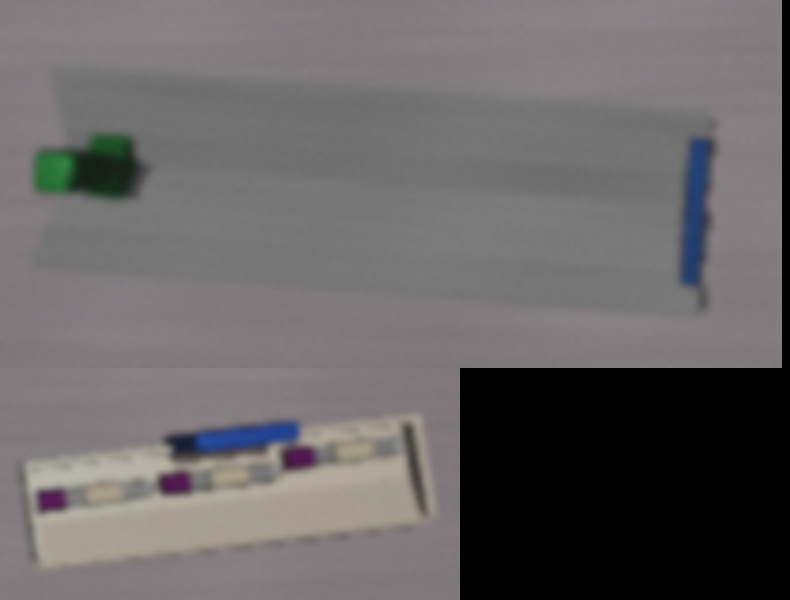

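The trough origin is at about (550,146) with yaw -5.45°. The tray grip is at about (597,-218) with yaw +5°. I go above the grip and take a close look.

>>> apply_moves([
  [0, 0, 0],
  [0, 0, 0],
  [0, 0, 0],
  [0, 0, 0],
  [0, 0, 0],
], jaw=[-1, -1, -1, -1, -1], twist=[0.8, 0.8, 0.8, 0.64, 0])

```text
time_s: 0.72
tool_pos: [273.3, -561.7, 230.0]
tool_rot: [[-0.996, -0.089, -0.001], [-0.089, 0.996, 0.001], [0.0, 0.001, -1.0]]
wrist_force: [0.5, 0.5, -0.2]
width: 87.1
grasp_force: 0.0
```

>>> apply_moves([
  [-0.88, 0.78, 0],
  [-0.88, 0.78, 0],
  [-0.88, 0.78, 0],
  [-0.88, 0.78, 0],
  [-0.88, 0.78, 0],
], jaw=[-1, -1, -1, -1, -1], twist=[0, 0, 0, 0, 0])

```text
time_s: 1.35
tool_pos: [435.9, -389.9, 230.4]
tool_rot: [[-0.996, -0.089, -0.0], [-0.089, 0.996, 0.0], [0.0, 0.0, -1.0]]
wrist_force: [0.0, 0.5, -0.4]
width: 87.3
grasp_force: 0.0
```

>>> apply_moves([
  [-0.88, 0.78, 0.2],
  [-0.88, 0.78, 0.2],
  [-0.88, 0.78, 0.2],
  [-0.88, 0.78, 0.2],
  [-0.88, 0.78, 0.2],
], jaw=[-1, -1, -1, -1, -1], twist=[0, 0, 0, 0, 0])

```text
time_s: 1.98
tool_pos: [597.5, -218.9, 190.1]
tool_rot: [[-0.996, -0.09, -0.0], [-0.09, 0.996, 0.0], [0.0, 0.0, -1.0]]
wrist_force: [0.5, -0.2, -0.0]
width: 87.4
grasp_force: 0.0
```

Run:
```python
from h import *
np.set_printoptions(precision=3,suppress=True)
s=state();print(s['time_s'],s['tool_pos'],s['tool_rot'],s['wrist_force'])
p,d=eyes.capture('wrist');np.savez('w1.npz',p=p,d=d,pos=s['tool_pos'],rot=s['tool_rot'])
cv2.imwrite('pics/w1.png',cv2.resize(p[:,:,::-1],None,fx=1.5,fy=1.5))
```

```text
1.975 [ 597.505 -218.948  190.124] [[-0.996 -0.09  -0.   ]
 [-0.09   0.996  0.   ]
 [ 0.     0.    -1.   ]] [ 0.541 -0.187 -0.033]
```

View pics/w1.png

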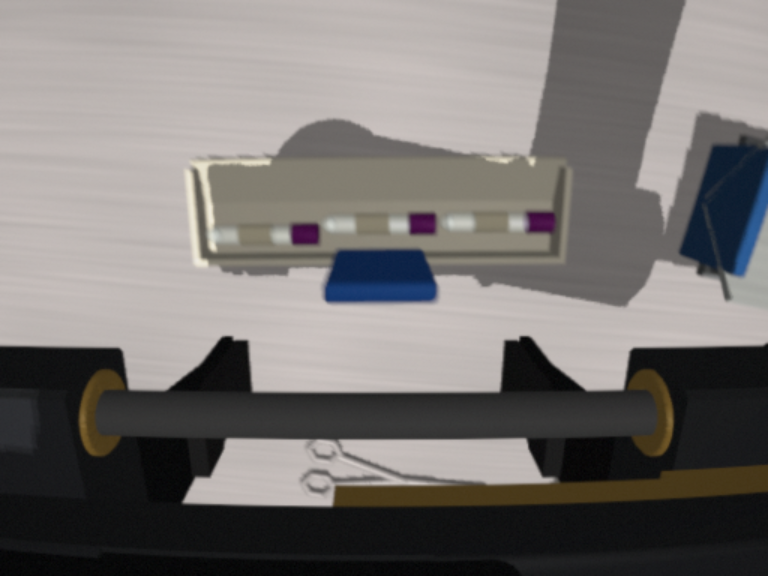

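The wrist view shows the blue grip's top face spanning about (326–436, 283–300), with the tubes lying in the tray beyond it.

Run:
```python
from h import *
np.set_printoptions(precision=1,suppress=True)
w=np.load('w1.npz');P=(w['pos'],w['rot'])
for u,v,z in [(324,300,90),(437,299,90),(326,284,90),(433,283,90),(380.5,292,90),(189,160,24),(571,158,24),(196,265,24),(566,263,24)]: print(plane('wrist',u/1.5,v/1.5,z,P),dep('wrist',u/1.5,v/1.5,w['d'],P))
```

```text
[ 603.5 -245.9   90. ] [ 632.2 -252.8   -0.3]
[ 597.6 -187.7   90. ] [ 624.1 -174.     0.5]
[ 594.8 -245.4   90. ] [ 594.7 -245.4   90.2]
[ 589.3 -190.8   90. ] [ 589.7 -190.6   88.4]
[ 596.5 -217.2   90. ] [ 596.6 -217.2   89.7]
[ 542.1 -340.    24. ] [ 542.8 -343.8   13.2]
[ 519.6 -105.8   24. ] [519.3 -96.4  -0.9]
[ 608.5 -335.3   24. ] [ 615.2 -343.8   -1. ]
[585.5 -97.   24. ] [590.5 -86.7  -1.4]
```

>>> apply_moves([
  [0.02, 0.04, 0.7],
  [0, 0, 0.7],
  [0, 0, 0.7],
  [0, 0, 0.7],
  [0, 0, 0.47],
], jaw=[-1, -1, -1, -1, -1], twist=[-0.05, 0, 0, 0, 0])

```text
time_s: 2.65
tool_pos: [594.8, -218.7, 58.0]
tool_rot: [[-0.995, -0.095, -0.002], [-0.095, 0.995, 0.0], [0.002, 0.001, -1.0]]
wrist_force: [0.8, -0.2, -0.3]
width: 86.8
grasp_force: 0.0
```

>>> apply_moves([
  [0, 0, 0],
  [0, 0, 0],
  [0, 0, 0],
  [0, 0, 0],
  [0, 0, 0],
], jaw=[0, 0, 0, 0, 1], twist=[0, 0, 0, 0, 0])

```text
time_s: 3.28
tool_pos: [596.3, -218.7, 60.9]
tool_rot: [[-0.996, -0.094, 0.002], [-0.094, 0.996, -0.0], [-0.002, -0.0, -1.0]]
wrist_force: [-0.0, 0.7, 3.7]
width: 59.6
grasp_force: 30.0
```

>>> apply_moves([
  [0, 0, 0],
  [0, 0, 0],
  [0, 0, 0],
  [0, 0, 0],
  [0, 0, 0],
], jaw=[1, 1, 1, 1, 1], twist=[0, 0, 0, 0, 0])

```text
time_s: 3.9
tool_pos: [596.3, -218.7, 60.8]
tool_rot: [[-0.996, -0.094, 0.002], [-0.094, 0.996, -0.0], [-0.002, -0.0, -1.0]]
wrist_force: [-0.5, 2.2, 5.2]
width: 59.6
grasp_force: 30.0
```

>>> apply_moves([
  [0, 0, -0.1],
  [0, 0, -0.2],
  [0, 0, -0.3],
  [0, 0, -0.3],
  [0, 0, -0.3],
], jaw=[1, 1, 1, 1, 1], twist=[0, 0, 0, 0, 0])

```text
time_s: 4.53
tool_pos: [595.8, -218.8, 108.8]
tool_rot: [[-0.996, -0.094, 0.001], [-0.094, 0.996, -0.0], [-0.001, -0.0, -1.0]]
wrist_force: [-0.4, -0.8, -2.6]
width: 59.9
grasp_force: 30.0
```

```bash
cat >> h.py <<'E'
def look(n,name,crop=None):
    s=state();p,d=eyes.capture(n);np.savez(name+'.npz',p=p,d=d,pos=s['tool_pos'],rot=s['tool_rot'])
    cv2.imwrite(f'pics/{name}.png',cv2.resize(p[:,:,::-1],None,fx=1.5,fy=1.5) if crop is None else cv2.resize(p[crop[0]:crop[1],crop[2]:crop[3],::-1],None,fx=crop[4],fy=crop[4],interpolation=cv2.INTER_CUBIC))
    return s,p,d
def tilt(s,p,d):
    """grip-plate-normal from blue pixels (wrist): gives tilt about the tool y"""
    h=cv2.cvtColor(p,cv2.COLOR_RGB2HSV); m=(h[...,0]>105)&(h[...,0]<128)&(h[...,1]>120)&(d>0)
    v,u=np.nonzero(m); P=(s['tool_pos'],s['tool_rot'])
    W=np.array([dep('wrist',a,b,d,P) for a,b in zip(u,v)])
    L=(W-s['tool_pos'])@s['tool_rot']   # tool coords
    return L
E
python3 - <<'E'
from h import *
np.set_printoptions(precision=1,suppress=True)
s,p,d=look('wrist','w2'); print(s['tool_pos'],s['wrist_force'])
P=(s['tool_pos'],s['tool_rot'])
for v in range(60,260,8):
  for u in (190,):
    W=dep('wrist',u,v,d,P); print(v,(W-s['tool_pos'])@s['tool_rot'],p[v,u])
E
```

```text
[ 595.8 -218.8  108.8] [-0.4 -0.8 -2.6]
60 [100.7 -45.  109.6] [227 222 221]
68 [ 95.1 -45.2 109.4] [225 221 218]
76 [ 89.3 -45.3 109.2] [229 224 222]
84 [ 83.5 -45.3 107.9] [231 225 223]
92 [ 77.8 -45.8 109.9] [170 164 162]
100 [ 71.9 -46.  109.8] [131 126 125]
108 [ 66.1 -46.  108. ] [132 128 126]
116 [ 63.6 -35.9  48.8] [158 153 137]
124 [ 58.8 -36.4  50.8] [159 153 138]
132 [ 53.9 -37.   52.9] [158 152 138]
140 [ 48.7 -37.7  55.6] [159 153 139]
148 [ 43.9 -37.8  55.1] [160 154 140]
156 [ 38.4 -38.5  57.8] [162 156 140]
164 [ 33.  -39.   59.1] [168 161 144]
172 [ 28.2 -38.9  57.6] [167 160 144]
180 [ 25.3 -37.4  48.1] [172 172 162]
188 [ 17.6 -39.5  58.1] [165 160 145]
196 [ 12.3 -39.7  57.8] [165 159 144]
204 [  6.7 -40.1  58.3] [165 159 143]
212 [  3.9 -38.9  50.5] [106 103  94]
220 [  3.3 -36.7  37.9] [162 155 139]
228 [ 10.8 -31.    6.4] [20 18 21]
236 [  8.5 -30.4   1.7] [23 22 22]
244 [  4.1 -30.6   1.8] [23 24 33]
252 [  6.2 -28.3 -11.4] [18 44 86]
```

View pics/w2.png

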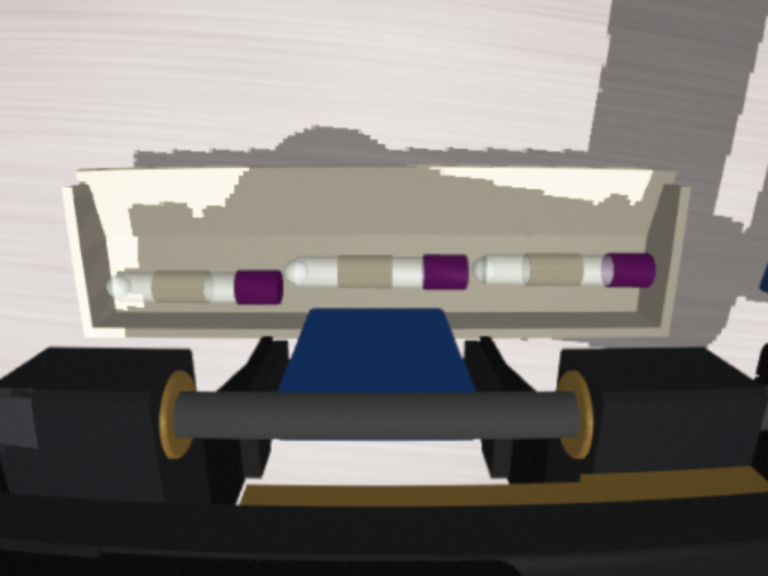

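The grasp is good: the tray is level and the tubes are inside. The tool can only turn about the vertical, so I'll tilt the tray within the pinch. I pre-tip it a little by pressing the lip under the outer +x wall, then finish inside the trough.

>>> apply_moves([
  [0, 0, -0.3],
  [0, 0, -0.3],
  [0, 0, -0.3],
  [0, 0, -0.3],
  [0, 0, -0.3],
], jaw=[1, 1, 1, 1, 1], twist=[0.32, 0.32, 0.32, 0.32, 0.32])

```text
time_s: 5.2
tool_pos: [595.6, -218.7, 168.4]
tool_rot: [[-0.995, 0.099, 0.0], [0.099, 0.995, 0.0], [-0.0, 0.0, -1.0]]
wrist_force: [-0.1, -0.2, -3.4]
width: 59.5
grasp_force: 30.0
```

>>> apply_moves([
  [-0.05, 0.3, 0],
  [-0.1, 0.5, 0],
  [-0.1, 0.65, 0],
  [-0.1, 0.7, 0],
  [-0.1, 0.7, 0],
], jaw=[1, 1, 1, 1, 1], twist=[0, 0, 0, 0, 0])

```text
time_s: 5.82
tool_pos: [624.8, -104.6, 166.8]
tool_rot: [[-0.995, 0.097, -0.001], [0.097, 0.995, 0.0], [0.001, 0.0, -1.0]]
wrist_force: [0.2, 0.4, -2.6]
width: 60.2
grasp_force: 30.0
```

>>> apply_moves([
  [-0.1, 0.7, 0],
  [-0.1, 0.7, 0],
  [-0.1, 0.7, 0],
  [-0.1, 0.7, 0],
  [-0.1, 0.7, 0],
], jaw=[1, 1, 1, 1, 1], twist=[0, 0, 0, 0, 0])

```text
time_s: 6.45
tool_pos: [658.0, 32.9, 166.7]
tool_rot: [[-0.995, 0.096, -0.002], [0.096, 0.995, -0.0], [0.002, -0.0, -1.0]]
wrist_force: [0.8, 1.1, -2.8]
width: 59.7
grasp_force: 30.0
```

>>> apply_moves([
  [-0.1, 0.7, 0],
  [-0.07, 0.7, 0],
  [0, 0.6, 0],
  [0, 0.32, 0],
  [0, 0, 0],
], jaw=[1, 1, 1, 1, 1], twist=[0, 0, 0, 0, 0])

```text
time_s: 7.08
tool_pos: [674.1, 122.8, 167.6]
tool_rot: [[-0.995, 0.097, -0.0], [0.097, 0.995, -0.0], [0.0, -0.0, -1.0]]
wrist_force: [0.4, -1.0, -3.1]
width: 59.7
grasp_force: 30.0
```

```bash
cat >> h.py <<'E'
O=np.array([550.,146.]);X=np.array([.9955,-.095]);Y=np.array([.095,.9955])
def tf(w): w=np.asarray(w);return np.array([(w[:2]-O)@X,(w[:2]-O)@Y,w[2]])
def cols(s,d,us,vs,fr=True):
    P=(s['tool_pos'],s['tool_rot'])
    for u in us:
        print('u',u)
        for v in vs:
            W=dep('wrist',u,v,d,P); print(v,tf(W),(W-s['tool_pos'])@s['tool_rot'])
E
python3 - <<'E'
from h import *
np.set_printoptions(precision=1,suppress=True)
s,p,d=look('wrist','w3'); print(s['time_s'],s['tool_pos'],tf(s['tool_pos']),s['tool_rot'][:,1],s['wrist_force'])
cols(s,d,[190],range(4,220,8))
E
```

```text
7.075 [674.1 122.8 167.6] [125.8 -11.3 167.6] [ 0.1  1.  -0. ] [ 0.4 -1.  -3.1]
u 190
4 [-16.4 -56.9  47.5] [142.  -45.8 120.2]
12 [-11.8 -57.9  42.2] [137.5 -46.9 125.5]
20 [ -7.1 -59.   36.7] [132.8 -47.9 131. ]
28 [ -2.  -60.   31.9] [127.7 -48.9 135.8]
36 [  4.2 -60.   32.6] [121.5 -48.9 135. ]
44 [ 11.4 -58.9  40.6] [114.3 -47.8 127.1]
52 [ 18.  -58.2  46.1] [107.6 -47.1 121.6]
60 [ 24.5 -57.3  52.4] [101.1 -46.2 115.2]
68 [ 30.9 -56.3  59.7] [ 94.8 -45.2 107.9]
76 [ 36.9 -55.4  66.2] [ 88.8 -44.2 101.4]
84 [ 42.6 -55.1  69.2] [ 83.1 -43.9  98.4]
92 [ 48.2 -53.9  77. ] [ 77.4 -42.8  90.6]
100 [ 54.6 -67.5  -0.7] [ 71.  -56.4 168.3]
108 [ 61.8 -67.8  -0.4] [ 63.8 -56.6 168. ]
116 [ 62.3 -47.4 118.6] [ 63.4 -36.2  49.1]
124 [ 67.1 -47.9 116.6] [ 58.6 -36.7  51. ]
132 [ 71.9 -48.4 115.1] [ 53.8 -37.2  52.5]
140 [ 77.2 -49.2 111.7] [ 48.5 -38.   55.9]
148 [ 82.1 -49.4 111.9] [ 43.6 -38.2  55.7]
156 [ 87.4 -49.9 109.9] [ 38.3 -38.7  57.7]
164 [ 92.8 -50.4 108.7] [ 32.9 -39.2  59. ]
172 [ 97.7 -50.4 109.9] [ 28.  -39.2  57.7]
180 [100.5 -48.9 119.8] [ 25.2 -37.6  47.8]
188 [108.1 -50.8 110.4] [ 17.6 -39.6  57.2]
196 [114.1 -51.5 108. ] [ 11.6 -40.3  59.6]
204 [119.1 -51.5 109.5] [  6.6 -40.2  58.1]
212 [121.8 -50.3 117.6] [  3.9 -39.   50. ]
```

View pics/w3.png

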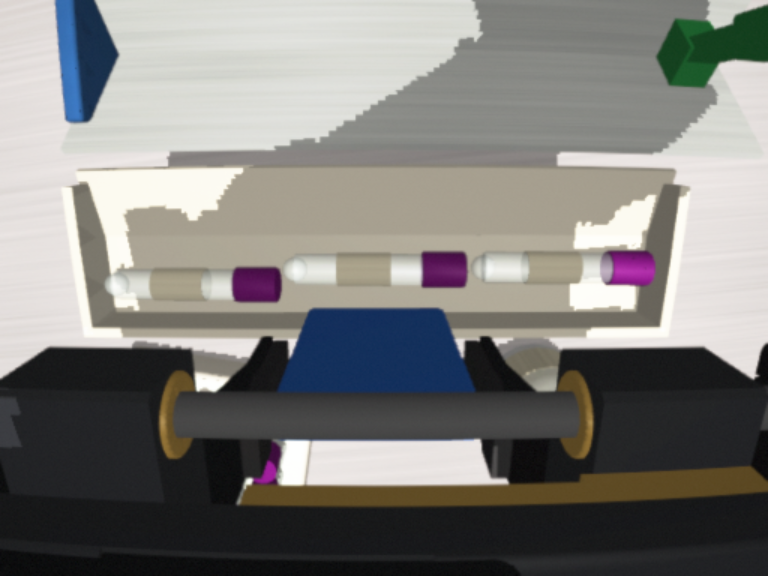

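The image shows the tubes in the tray, and the trough profile matches my frame to within 1 mm. I lower outside the rim and press the lip under the wall.

>>> apply_moves([
  [0, 0, 0.3],
  [0, 0, 0.4],
  [0, 0, 0.4],
  [0, 0, 0.26],
  [0, 0, 0],
], jaw=[1, 1, 1, 1, 1], twist=[0, 0, 0, 0, 0])

```text
time_s: 7.75
tool_pos: [673.6, 121.7, 111.7]
tool_rot: [[-0.995, 0.098, -0.003], [0.098, 0.995, -0.001], [0.003, -0.001, -1.0]]
wrist_force: [0.3, 0.7, -2.3]
width: 59.6
grasp_force: 30.0
```

>>> apply_moves([
  [0.13, 0, 0],
  [0.13, 0, 0],
  [0.13, 0, 0],
  [0.1, 0, 0],
  [0.06, 0, 0],
], jaw=[1, 1, 1, 1, 1], twist=[0, 0, 0, 0, 0])

```text
time_s: 8.38
tool_pos: [652.8, 124.5, 113.7]
tool_rot: [[-0.995, 0.098, 0.002], [0.098, 0.995, 0.001], [-0.002, 0.001, -1.0]]
wrist_force: [3.8, 0.5, -4.9]
width: 60.0
grasp_force: 30.0
```

>>> apply_moves([
  [0.06, 0, 0],
  [0.06, 0, 0],
  [0.06, 0, 0],
  [0.06, 0, 0],
  [0, 0, 0],
], jaw=[1, 1, 1, 1, 1], twist=[0, 0, 0, 0, 0])

```text
time_s: 9.0
tool_pos: [645.4, 125.4, 115.5]
tool_rot: [[-0.995, 0.096, 0.007], [0.096, 0.995, 0.0], [-0.007, 0.001, -1.0]]
wrist_force: [6.6, -0.4, -1.6]
width: 59.8
grasp_force: 30.0
```

Run:
```python
from h import *
np.set_printoptions(precision=1,suppress=True)
s,p,d=look('wrist','w4'); print(s['time_s'],s['tool_pos'],tf(s['tool_pos']),s['wrist_force'],s['ft_torque'])
cols(s,d,[190],range(84,216,8))
```

```text
9.0 [645.4 125.4 115.5] [ 96.9 -11.4 115.5] [ 6.6 -0.4 -1.6] [-0.7 -2.3  0. ]
u 190
84 [ 15.1 -50.6  43.6] [ 82.2 -39.3  71.3]
92 [ 20.1 -49.8  49. ] [ 77.2 -38.6  65.9]
100 [ 24.9 -49.3  53.4] [ 72.4 -38.   61.6]
108 [ 29.5 -48.5  59.3] [ 67.8 -37.2  55.7]
116 [ 34.  -48.   62.9] [ 63.2 -36.7  52.2]
124 [ 38.4 -47.7  65.9] [ 58.8 -36.4  49.2]
132 [ 42.6 -47.1  70.7] [ 54.6 -35.8  44.4]
140 [ 46.5 -46.4  75.5] [ 50.6 -35.1  39.6]
148 [ 50.5 -45.9  79.6] [ 46.7 -34.6  35.5]
156 [ 59.4 -50.4  55.3] [ 37.9 -39.1  59.9]
164 [ 64.9 -51.   53.3] [ 32.3 -39.7  61.9]
172 [ 70.8 -51.7  50.8] [ 26.5 -40.4  64.5]
180 [ 73.6 -50.1  61. ] [ 23.6 -38.8  54.3]
188 [ 80.7 -51.6  54.4] [ 16.6 -40.3  61. ]
196 [ 86.2 -51.9  54.2] [ 11.1 -40.6  61.2]
204 [ 91.2 -51.9  55.8] [  6.1 -40.5  59.7]
212 [ 96.9 -52.3  55.4] [  0.4 -40.9  60.1]
```

>>> apply_moves([
  [0.06, 0, 0],
  [0.06, 0, 0],
  [0.06, 0, 0],
  [0.06, 0, 0],
  [0.06, 0, 0],
], jaw=[1, 1, 1, 1, 1], twist=[0, 0, 0, 0, 0])

```text
time_s: 9.68
tool_pos: [638.0, 127.1, 118.9]
tool_rot: [[-0.995, 0.093, 0.018], [0.094, 0.996, 0.001], [-0.018, 0.003, -1.0]]
wrist_force: [12.4, -1.6, 4.9]
width: 59.6
grasp_force: 30.1
```

Run:
```python
from h import *
np.set_printoptions(precision=1,suppress=True)
s,p,d=look('wrist','w5'); print(s['time_s'],s['tool_pos'],tf(s['tool_pos']),s['wrist_force'],s['ft_torque'])
cols(s,d,[210],range(124,216,6))
s,p,d=look('scene','s5',(120,290,230,460,3))
```

```text
9.675 [638.  127.1 118.9] [ 89.4 -10.5 118.9] [12.4 -1.6  4.9] [-1.4 -3.9  0.2]
u 210
124 [ 32.3 -35.9  61.6] [ 58.2 -25.4  56.3]
130 [ 35.6 -35.7  64. ] [ 54.8 -25.3  53.9]
136 [ 38.7 -35.3  67.9] [ 51.6 -24.9  50.1]
142 [ 41.9 -35.1  70.5] [ 48.4 -24.7  47.6]
148 [ 44.8 -34.8  74.5] [ 45.4 -24.3  43.6]
154 [ 47.8 -34.6  77.2] [ 42.3 -24.1  40.9]
160 [ 51.  -34.5  78.7] [ 39.1 -24.1  39.4]
166 [ 60.2 -37.6  53.3] [ 30.4 -27.2  65. ]
172 [ 63.9 -37.5  54.7] [ 26.7 -27.2  63.7]
178 [ 65.6 -36.6  63.5] [ 24.8 -26.2  54.9]
184 [ 68.7 -36.4  66.5] [ 21.7 -26.   51.9]
190 [ 72.7 -36.6  65.9] [ 17.6 -26.2  52.6]
196 [ 79.8 -37.9  56. ] [ 10.7 -27.6  62.7]
202 [ 84.3 -38.1  55.2] [  6.3 -27.8  63.5]
208 [ 87.6 -38.   57.7] [  2.9 -27.6  61.1]
214 [ 90.9 -37.8  60.1] [ -0.5 -27.5  58.7]
```

View pics/s5.png

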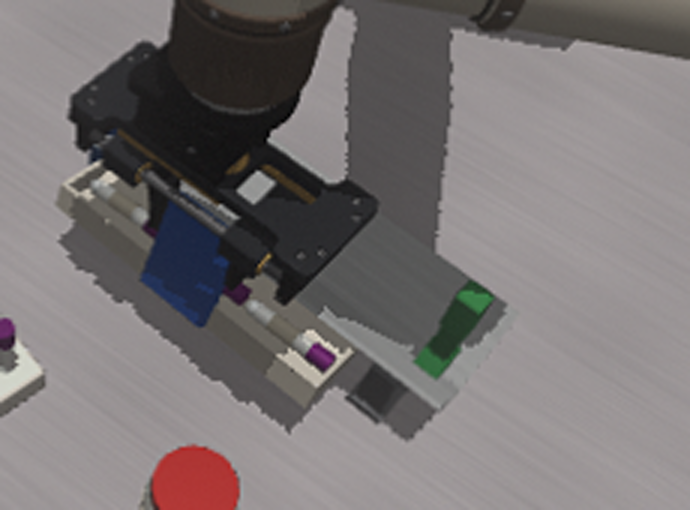

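The tray's upright has barely tilted, and the force is now sideways and upward. The lip may be on a leg of the trough rather than the wall. I check where the legs are.

Run:
```python
from h import *
np.set_printoptions(precision=1,suppress=True)
D=np.load('scene0.npz')['d'];p=np.load('scene0.npz')['p']
n=0
W=[]
for v in range(150,270):
  for u in range(250,400):
    if D[v,u]<=0: continue
    t=tf(dep('scene',u,v,D))
    if 5<t[2]<72 and 10<t[0]<70 and -190<t[1]<190 and t[0]-(t[2]-30)>4: W.append(t)
W=np.array(W)
for y in range(-180,185,10):
    a=W[(W[:,1]>=y)&(W[:,1]<y+10)]
    if len(a): print(y,len(a),'x',np.percentile(a[:,0],[5,50,95]),'z',np.percentile(a[:,2],[5,95]))
```

```text
Traceback (most recent call last):
  File "h.py", line 13, in dep
    o,d=ray(n,u,v,pose); return o+d*D[int(round(v)),int(round(u))]
        ~~~^^^^^^^^^^^^
  File "h.py", line 4, in ray
    c=eyes.get_calibration(n); K=np.array([[c['fx'],0,c['cx']],[0,c['fy'],c['cy']],[0,0,1]])
ValueError: time passes only in moves, steps and waits
```

```bash
sed -i 's/^import numpy as np, cv2/import numpy as np, cv2, functools/; s/c=eyes.get_calibration(n); K/c=cal(n); K/' h.py
cat >> h.py <<'E'
@functools.lru_cache
def cal(n): return eyes.get_calibration(n)
E
python3 - <<'E'
from h import *
np.set_printoptions(precision=1,suppress=True)
D=np.load('scene0.npz')['d'];p=np.load('scene0.npz')['p']
n=0
W=[]
for v in range(150,270):
  for u in range(250,400):
    if D[v,u]<=0: continue
    t=tf(dep('scene',u,v,D))
    if 5<t[2]<72 and 10<t[0]<70 and -190<t[1]<190 and t[0]-(t[2]-30)>4: W.append(t)
W=np.array(W)
for y in range(-180,185,10):
    a=W[(W[:,1]>=y)&(W[:,1]<y+10)]
    if len(a): print(y,len(a),'x',np.percentile(a[:,0],[5,50,95]),'z',np.percentile(a[:,2],[5,95]))
E
```

```text
-170 3 x [38.3 38.4 39. ] z [22.  41.9]
-160 37 x [27.5 37.7 40.4] z [18.5 48.4]
-150 1 x [54.6 54.6 54.6] z [5.7 5.7]
-140 3 x [45.5 47.1 49.2] z [8.1 9.2]
-130 55 x [19.6 47.1 51.6] z [ 7.4 54.7]
-120 69 x [17.5 46.3 51. ] z [ 7.4 54.7]
-110 72 x [18.1 42.5 49.1] z [ 5.9 52.6]
-80 1 x [41.4 41.4 41.4] z [5.2 5.2]
110 6 x [38.4 46.1 52.7] z [ 7.1 10.3]
120 63 x [43.3 47.2 52.5] z [ 6.3 54.5]
130 69 x [44.2 47.4 52.1] z [ 6.2 54.8]
140 78 x [20.  45.4 50.1] z [ 6.6 55.3]
150 7 x [20.6 27.5 40.8] z [46.4 66.5]
160 8 x [24.3 31.2 42.1] z [50.  67.6]
170 6 x [17.2 30.  43.9] z [43.2 69.3]
```

The legs' tops are at z≈55, x≤50, so the tray's ramp is sitting on one of them. I back off and go higher.

>>> apply_moves([
  [-0.15, 0, 0],
  [-0.2, 0, 0],
  [-0.2, 0, 0],
  [-0.1, 0, -0.1],
  [0, 0, 0],
], jaw=[1, 1, 1, 1, 1], twist=[0, 0, 0, 0, 0])

```text
time_s: 10.4
tool_pos: [656.4, 123.3, 116.4]
tool_rot: [[-0.995, 0.099, -0.002], [0.099, 0.995, -0.0], [0.002, -0.001, -1.0]]
wrist_force: [0.4, 0.1, -3.2]
width: 59.5
grasp_force: 29.9
```

```bash
cat >> h.py <<'E'
def prof(s,d,y0=-90,y1=90):
    """tray profile in tool coords: median depth per tool-x bin, plus floor slope"""
    c=cal('wrist');P=(s['tool_pos'],s['tool_rot']);L=[]
    for v in range(60,250,2):
        for u in range(60,440,6):
            if d[v,u]>0: L.append((dep('wrist',u,v,d,P)-s['tool_pos'])@s['tool_rot'])
    L=np.array(L);k=(abs(L[:,1])<y1)&(abs(L[:,1])>33)&(L[:,2]>20)&(L[:,2]<95);L=L[k]
    for x in range(-4,90,4):
        a=L[(L[:,0]>=x)&(L[:,0]<x+4)][:,2]
        if len(a)>3: print(x+2,len(a),np.percentile(a,[10,50,90]))
E
python3 - <<'E'
from h import *
np.set_printoptions(precision=1,suppress=True)
s,p,d=look('wrist','w6'); print(s['time_s'],tf(s['tool_pos']),s['tool_rot'][:,2],s['wrist_force'])
prof(s,d)
E
```

```text
10.4 [108.1 -12.4 116.4] [-0. -0. -1.] [ 0.4  0.1 -3.2]
-2 84 [58.2 59.4 60.7]
2 88 [58.9 60.5 62. ]
6 81 [59.9 61.  63. ]
10 89 [60.6 61.9 63.7]
14 65 [61.3 62.5 64.1]
18 46 [50.7 54.4 62.9]
22 90 [49.1 51.5 53.7]
26 110 [49.5 52.1 54.8]
30 130 [51.9 56.9 64.5]
34 87 [61.7 63.3 64.7]
38 83 [60.7 62.5 63.7]
42 96 [60.4 62.1 63.4]
46 92 [59.7 61.4 62.8]
50 101 [59.1 60.5 62.2]
54 44 [38.6 39.5 58.8]
58 126 [37.4 38.5 39.9]
62 122 [40.3 42.  43.9]
66 114 [43.9 45.9 48. ]
70 120 [48.2 49.9 51.9]
74 101 [52.3 53.8 55.6]
78 106 [56.4 58.  59.7]
82 97 [60.5 62.3 63.8]
86 96 [64.3 66.  67.9]
90 90 [68.1 70.  71.6]
```

The tray is pre-tilted about 10°, with the tubes resting at the ramp foot. I lift it, bring it over the trough gently, and lower it in.

>>> apply_moves([
  [-0.15, 0, 0],
  [-0.1, 0, -0.2],
  [0, 0, -0.4],
  [0, 0, -0.4],
  [0, 0, -0.2],
], jaw=[1, 1, 1, 1, 1], twist=[0, 0, 0, 0, 0])

```text
time_s: 11.08
tool_pos: [667.4, 123.0, 167.9]
tool_rot: [[-0.995, 0.098, 0.003], [0.098, 0.995, 0.001], [-0.003, 0.001, -1.0]]
wrist_force: [0.5, 0.7, -2.9]
width: 59.4
grasp_force: 29.9
```

>>> apply_moves([
  [0.15, 0, 0],
  [0.3, 0, 0],
  [0.35, 0, 0],
  [0.35, 0, 0],
  [0.35, 0, 0],
], jaw=[1, 1, 1, 1, 1], twist=[0, 0, 0, 0, 0])

```text
time_s: 11.7
tool_pos: [605.7, 128.8, 165.3]
tool_rot: [[-0.995, 0.098, -0.0], [0.098, 0.995, -0.0], [0.0, -0.0, -1.0]]
wrist_force: [-0.7, 0.3, -2.7]
width: 59.9
grasp_force: 29.9
```

>>> apply_moves([
  [0.35, 0, 0],
  [0.35, 0, 0],
  [0.25, 0, 0],
  [0.15, 0, 0],
  [0, 0, 0],
], jaw=[1, 1, 1, 1, 1], twist=[0, 0, 0, 0, 0])

```text
time_s: 12.32
tool_pos: [563.0, 133.0, 165.5]
tool_rot: [[-0.995, 0.098, 0.0], [0.098, 0.995, 0.0], [-0.0, 0.0, -1.0]]
wrist_force: [-0.8, -0.2, -3.2]
width: 59.7
grasp_force: 29.9
```

Run:
```python
from h import *
np.set_printoptions(precision=1,suppress=True)
s,p,d=look('wrist','w7'); print(s['time_s'],tf(s['tool_pos']),s['tool_rot'][:,1],s['wrist_force'])
prof(s,d)
```

```text
12.325 [ 14.2 -11.7 165.5] [0.1 1.  0. ] [-0.8 -0.2 -3.2]
-2 84 [58.2 59.5 60.9]
2 89 [59.1 60.6 61.8]
6 82 [59.8 61.  62.7]
10 86 [60.7 62.  63.3]
14 74 [61.3 62.8 64.2]
18 43 [50.8 54.5 63.4]
22 86 [48.9 51.1 53.8]
26 105 [49.4 51.6 54.6]
30 141 [51.5 55.9 64.7]
34 75 [61.4 63.2 64.7]
38 86 [60.9 62.5 63.9]
42 96 [60.5 61.8 63.3]
46 91 [59.8 61.6 63. ]
50 103 [59.2 60.6 62. ]
54 77 [60.  92.4 94.5]
58 73 [88.8 90.3 92.2]
62 72 [86.2 87.3 88.5]
66 31 [87.2 88.2 89.7]
```

View pics/w7.png

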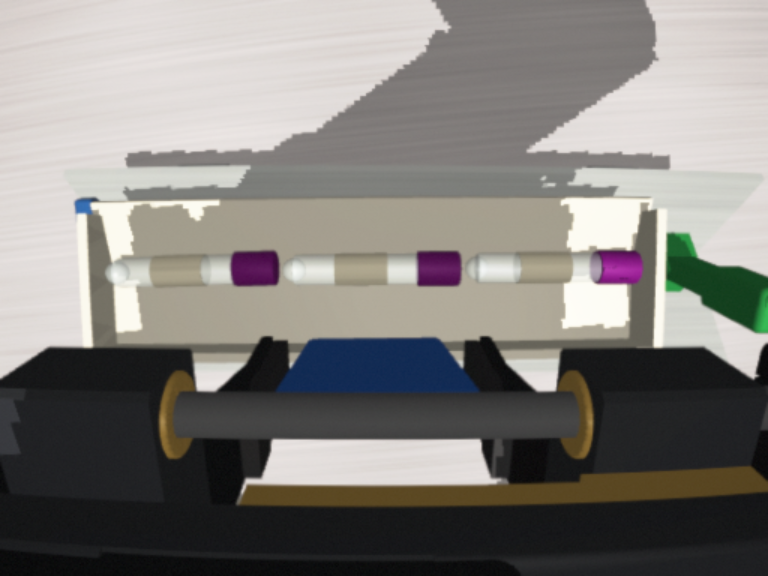

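The tubes lie in a row at the ramp foot, the stop is at (85,205), and the pusher foot at (680,250) clears the tray end. I lower until the lip is at the -x wall.

>>> apply_moves([
  [0, -0.05, 0.2],
  [0, 0, 0.3],
  [0, 0, 0.2],
  [0, 0, 0.12],
  [0, 0, 0],
], jaw=[1, 1, 1, 1, 1], twist=[0, 0, 0, 0, 0])

```text
time_s: 13.0
tool_pos: [564.4, 131.5, 133.1]
tool_rot: [[-0.995, 0.098, 0.003], [0.098, 0.995, 0.001], [-0.003, 0.002, -1.0]]
wrist_force: [3.7, 0.2, -0.6]
width: 59.6
grasp_force: 29.9
```

>>> apply_moves([
  [0.08, 0, -0.04],
  [0.08, 0, -0.04],
  [0.08, 0, -0.04],
  [0.08, 0, -0.04],
  [0, 0, 0],
], jaw=[1, 1, 1, 1, 1], twist=[0, 0, 0, 0, 0])

```text
time_s: 13.62
tool_pos: [552.1, 132.7, 140.9]
tool_rot: [[-0.995, 0.095, 0.006], [0.095, 0.995, 0.001], [-0.006, 0.001, -1.0]]
wrist_force: [6.5, -1.0, 1.2]
width: 59.6
grasp_force: 30.0
```

Run:
```python
from h import *
np.set_printoptions(precision=1,suppress=True)
s,p,d=look('wrist','w8'); print(s['time_s'],tf(s['tool_pos']),s['tool_rot'][:,2],s['wrist_force'])
prof(s,d)
```

```text
13.625 [  3.4 -13.1 140.9] [ 0.  0. -1.] [ 6.5 -1.   1.2]
-2 90 [60.  61.5 62.5]
2 86 [61.6 62.6 63.6]
6 81 [63.  63.8 64.9]
10 32 [54.3 58.2 65.3]
14 69 [52.6 54.3 56.3]
18 104 [51.8 53.6 56.8]
22 133 [52.7 56.6 66.7]
26 101 [57.2 66.1 67.2]
30 84 [65.3 66.2 66.9]
34 82 [65.2 66.  66.8]
38 85 [64.7 65.7 66.5]
42 87 [64.2 65.4 66.2]
46 86 [64.8 66.3 67.9]
50 86 [61.6 63.2 64.9]
54 65 [61.5 62.9 64.2]
```

Tipping in the pinch works: it's now about 16.5°, at low force. Before the tubes reach the lip, I bring it lower on the wall and then continue.

>>> apply_moves([
  [-0.08, 0, 0],
  [-0.1, 0, 0.12],
  [-0.1, 0, 0.14],
  [0.1, 0, 0],
  [0.1, 0, 0],
], jaw=[1, 1, 1, 1, 1], twist=[0, 0, 0, 0, 0])

```text
time_s: 14.3
tool_pos: [559.1, 132.0, 131.9]
tool_rot: [[-0.995, 0.095, 0.013], [0.095, 0.995, 0.0], [-0.013, 0.002, -1.0]]
wrist_force: [10.9, -5.4, 10.4]
width: 59.7
grasp_force: 30.0
```

>>> apply_moves([
  [0.08, 0, -0.03],
  [0.08, 0, -0.03],
  [0.08, 0, -0.03],
  [0, 0, 0],
  [0, 0, 0],
], jaw=[1, 1, 1, 1, 1], twist=[0, 0, 0, 0, 0])

```text
time_s: 14.92
tool_pos: [549.1, 133.0, 136.0]
tool_rot: [[-0.995, 0.095, 0.012], [0.095, 0.995, 0.001], [-0.012, 0.002, -1.0]]
wrist_force: [8.5, -3.6, 10.8]
width: 59.9
grasp_force: 30.0
```

Run:
```python
from h import *
np.set_printoptions(precision=1,suppress=True)
s,p,d=look('wrist','w9'); print(s['time_s'],tf(s['tool_pos']),s['tool_rot'][:,2],s['wrist_force'])
prof(s,d)
```

```text
14.925 [  0.3 -13.  136. ] [ 0.  0. -1.] [ 8.5 -3.6 10.8]
-2 83 [64.7 65.8 67.2]
2 77 [66.5 67.5 68.7]
6 53 [67.3 68.5 69.4]
10 75 [54.9 68.3 69.7]
14 73 [54.3 57.4 69.8]
18 69 [54.6 57.8 69.1]
22 99 [56.9 59.1 70.1]
26 99 [56.5 59.4 70.9]
30 112 [58.6 70.3 71.7]
34 69 [70.  71.7 73.6]
38 83 [65.8 67.9 69.8]
42 68 [62.3 63.7 65.2]
46 81 [57.9 59.8 61.7]
50 100 [56.  57.2 58.7]
54 10 [57.5 58.3 59.1]
```

>>> apply_moves([
  [0.08, 0, -0.02],
  [0.08, 0, -0.02],
  [0.08, 0, -0.02],
  [0.08, 0, -0.02],
  [0.08, 0, -0.02],
], jaw=[1, 1, 1, 1, 1], twist=[0, 0, 0, 0, 0])

```text
time_s: 15.6
tool_pos: [532.4, 134.8, 139.8]
tool_rot: [[-0.995, 0.095, 0.01], [0.095, 0.995, 0.001], [-0.01, 0.002, -1.0]]
wrist_force: [6.5, -2.7, 9.6]
width: 59.5
grasp_force: 30.0
```

>>> apply_moves([
  [0.1, 0, 0],
  [0.08, 0, 0],
  [0, 0, 0],
  [0, 0, 0],
  [0, 0, 0],
], jaw=[1, 1, 1, 1, 1], twist=[0, 0, 0, 0, 0])

```text
time_s: 16.23
tool_pos: [521.1, 135.3, 136.1]
tool_rot: [[-0.995, 0.098, 0.0], [0.098, 0.995, 0.0], [-0.0, 0.0, -1.0]]
wrist_force: [4.6, 0.4, 3.6]
width: 59.6
grasp_force: 30.0
```

Run:
```python
from h import *
np.set_printoptions(precision=1,suppress=True)
s,p,d=look('wrist','w10'); print(s['time_s'],tf(s['tool_pos']),s['tool_rot'][:,2],s['wrist_force'])
prof(s,d)
```

```text
16.225 [-27.8 -13.4 136.1] [ 0.  0. -1.] [4.6 0.4 3.6]
-2 79 [61.  62.3 65. ]
2 90 [61.4 63.3 66.5]
6 98 [64.6 69.6 72.9]
10 53 [66.4 67.8 69.2]
14 56 [62.4 63.9 65.2]
18 59 [58.6 60.  61.7]
22 99 [57.  58.1 59.7]
```

View pics/w10.png

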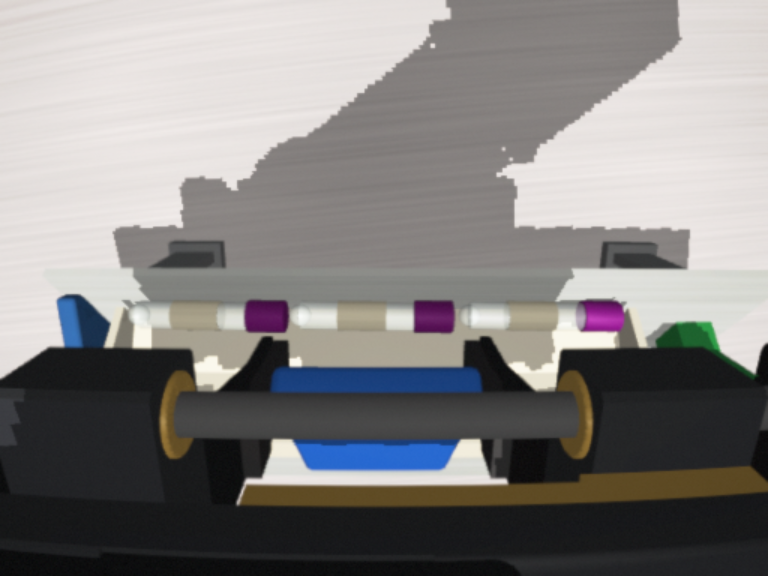

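All three tubes rest in a row between the lip and the -x wall at row ≈315. I carry them down along the wall, then draw the lip away.

>>> apply_moves([
  [-0.06, 0, 0.06],
  [-0.08, 0, 0.08],
  [-0.1, 0, 0.1],
  [-0.1, 0, 0.1],
  [-0.06, 0, 0.06],
], jaw=[1, 1, 1, 1, 1], twist=[0, 0, 0, 0, 0])

```text
time_s: 16.9
tool_pos: [537.0, 133.4, 119.8]
tool_rot: [[-0.995, 0.098, -0.0], [0.098, 0.995, -0.0], [0.0, -0.0, -1.0]]
wrist_force: [3.4, -0.7, 4.6]
width: 59.3
grasp_force: 30.0
```

Run:
```python
from h import *
np.set_printoptions(precision=1,suppress=True)
s,p,d=look('wrist','w11'); print(s['time_s'],tf(s['tool_pos']),s['tool_rot'][:,2],s['wrist_force'])
prof(s,d)
```

```text
16.9 [-11.7 -13.8 119.8] [-0. -0. -1.] [ 3.4 -0.7  4.6]
-2 79 [61.3 62.3 65.2]
2 97 [61.9 63.5 67.2]
6 93 [65.4 69.9 72.5]
10 53 [65.4 67.3 68.7]
14 56 [61.8 63.4 65.1]
18 56 [57.9 59.4 61. ]
22 77 [53.6 55.5 57.2]
26 74 [49.9 51.1 52.9]
30 70 [46.  47.3 48.7]
34 84 [41.3 43.3 45.1]
38 105 [40.3 42.  43.3]
```

>>> apply_moves([
  [-0.06, 0, -0.06],
  [-0.1, 0, -0.1],
  [-0.1, 0, -0.1],
  [-0.12, 0, -0.12],
  [-0.12, 0, -0.12],
], jaw=[1, 1, 1, 1, 1], twist=[0, 0, 0, 0, 0])

```text
time_s: 17.58
tool_pos: [556.6, 131.5, 140.3]
tool_rot: [[-0.995, 0.098, -0.001], [0.098, 0.995, -0.0], [0.001, -0.0, -1.0]]
wrist_force: [0.3, 0.6, -2.4]
width: 59.7
grasp_force: 30.0
```

Run:
```python
from h import *
np.set_printoptions(precision=1,suppress=True)
s,p,d=look('wrist','w12'); print(s['time_s'],tf(s['tool_pos']),s['tool_rot'][:,2],s['wrist_force'])
prof(s,d)
```

```text
17.575 [  7.9 -13.8 140.3] [-0. -0. -1.] [ 0.3  0.6 -2.4]
-2 82 [74.3 75.6 76.6]
2 33 [76.2 77.1 93.3]
6 47 [92.7 93.9 94.6]
10 29 [92.4 93.9 94.8]
14 4 [93.5 94.6 94.9]
22 18 [93.6 94.4 94.8]
26 52 [90.7 92.  93.5]
30 61 [86.3 87.9 89.7]
34 73 [81.4 83.5 85.3]
38 55 [78.  79.5 81. ]
42 77 [73.3 75.3 77.2]
46 61 [70.  71.3 72.7]
50 86 [65.6 67.5 69.3]
54 89 [61.5 62.8 64.7]
58 74 [61.5 62.6 64.2]
```

View pics/w12.png

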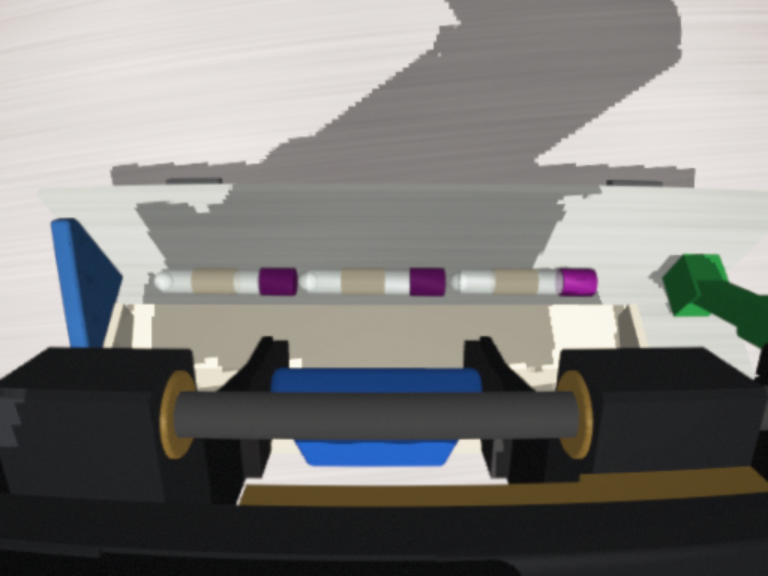

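All three tubes lie in the fold at row 282 and the tray is empty. I carry the tray back to its bench spot and use the bench to level it.

>>> apply_moves([
  [0, 0, -0.2],
  [0, 0, -0.4],
  [0, 0, -0.4],
  [0, 0, -0.4],
  [0, 0, -0.1],
], jaw=[1, 1, 1, 1, 1], twist=[0, 0, 0, 0, 0])

```text
time_s: 18.25
tool_pos: [557.3, 131.9, 202.2]
tool_rot: [[-0.995, 0.098, 0.003], [0.098, 0.995, 0.002], [-0.003, 0.002, -1.0]]
wrist_force: [-0.3, -0.9, -2.3]
width: 59.4
grasp_force: 30.0
```

>>> apply_moves([
  [-0.08, -0.5, 0],
  [-0.08, -0.8, 0],
  [-0.08, -0.95, 0],
  [-0.08, -1, 0],
  [-0.08, -1, 0],
], jaw=[1, 1, 1, 1, 1], twist=[0, 0, 0, 0, 0])

```text
time_s: 18.88
tool_pos: [555.0, -41.3, 199.4]
tool_rot: [[-0.995, 0.098, -0.002], [0.098, 0.995, -0.0], [0.002, -0.001, -1.0]]
wrist_force: [0.4, 0.5, -2.2]
width: 59.4
grasp_force: 30.0
```

>>> apply_moves([
  [-0.08, -1, 0],
  [-0.08, -1, 0],
  [-0.08, -0.95, 0],
  [-0.08, -0.8, 0.2],
  [-0.08, -0.8, 0.3],
], jaw=[1, 1, 1, 1, 1], twist=[0, 0, 0, 0, 0])

```text
time_s: 19.5
tool_pos: [553.1, -223.9, 179.5]
tool_rot: [[-0.995, 0.099, -0.001], [0.099, 0.995, 0.0], [0.001, 0.0, -1.0]]
wrist_force: [1.2, -0.6, -1.9]
width: 59.5
grasp_force: 30.0
```

>>> apply_moves([
  [0, 0, 0.6],
  [0, 0, 0.6],
  [0, 0, 0.6],
  [0, 0, 0.4],
  [0, 0, 0.2],
], jaw=[1, 1, 1, 1, 1], twist=[0, 0, 0, 0, 0])

```text
time_s: 20.12
tool_pos: [553.3, -222.3, 83.0]
tool_rot: [[-0.995, 0.098, -0.002], [0.098, 0.995, 0.0], [0.002, -0.0, -1.0]]
wrist_force: [0.2, 0.4, -3.0]
width: 59.3
grasp_force: 30.0
```

>>> apply_moves([
  [0, 0, 0.15],
  [-0.1, 0, 0.1],
  [-0.15, 0, 0.05],
  [-0.2, 0, 0.05],
  [-0.2, 0, 0.06],
], jaw=[1, 1, 1, 1, 1], twist=[0, 0, 0, 0, 0])

```text
time_s: 20.75
tool_pos: [586.6, -225.7, 75.4]
tool_rot: [[-0.995, 0.094, 0.016], [0.094, 0.996, -0.005], [-0.016, -0.004, -1.0]]
wrist_force: [1.7, 2.6, 15.0]
width: 59.9
grasp_force: 30.0
```

>>> apply_moves([
  [-0.2, 0, 0.08],
  [-0.2, 0, 0.08],
  [-0.2, 0, 0.08],
  [-0.15, 0, 0.05],
  [0, 0, 0],
], jaw=[1, 1, 1, 1, 1], twist=[0, 0, 0, 0, 0])

```text
time_s: 21.38
tool_pos: [614.1, -228.4, 60.8]
tool_rot: [[-0.995, 0.095, 0.01], [0.095, 0.995, -0.003], [-0.01, -0.002, -1.0]]
wrist_force: [1.2, -0.3, 7.2]
width: 59.6
grasp_force: 30.0
```

Run:
```python
from h import *
np.set_printoptions(precision=1,suppress=True)
s,p,d=look('wrist','w13'); print(s['time_s'],s['tool_pos'],s['tool_rot'][:,2],s['wrist_force'])
prof(s,d)
```

```text
21.375 [ 614.1 -228.4   60.8] [ 0. -0. -1.] [ 1.2 -0.3  7.2]
-2 92 [52.3 53.3 54.2]
2 89 [52.6 53.7 54.6]
6 88 [53.1 54.  54.8]
10 99 [53.5 54.2 55.1]
14 91 [54.  54.7 55.5]
18 92 [54.2 55.  55.8]
22 90 [54.7 55.6 56.3]
26 90 [54.9 55.7 56.6]
30 90 [54.3 55.5 56.6]
34 89 [53.7 54.4 55.3]
38 94 [52.1 53.3 54.2]
42 91 [51.3 52.2 53.1]
46 91 [50.2 51.1 52. ]
50 106 [49.1 50.2 50.9]
54 102 [48.1 49.  49.9]
58 123 [48.5 59.7 60.8]
62 95 [59.4 60.4 61.4]
66 112 [59.6 60.4 61.2]
70 100 [59.5 60.3 61.3]
74 95 [59.4 60.4 61.2]
78 104 [59.7 60.3 61.2]
82 100 [59.3 60.3 61. ]
86 101 [59.5 60.2 61. ]
90 101 [59.1 60.1 61. ]
```

>>> apply_moves([
  [-0.12, 0, 0.08],
  [-0.12, 0, 0.08],
  [-0.1, 0, 0.06],
  [0, 0, 0],
  [0, 0, 0],
], jaw=[1, 1, 1, 1, 1], twist=[0, 0, 0, 0, 0])

```text
time_s: 22.05
tool_pos: [625.6, -229.5, 54.5]
tool_rot: [[-0.995, 0.095, 0.006], [0.095, 0.995, -0.003], [-0.007, -0.003, -1.0]]
wrist_force: [-6.0, 1.9, 19.9]
width: 59.9
grasp_force: 30.0
```

Run:
```python
from h import *
np.set_printoptions(precision=1,suppress=True)
s,p,d=look('wrist','w14'); print(s['time_s'],s['tool_pos'],s['tool_rot'][:,2],s['wrist_force'])
prof(s,d)
```

```text
22.05 [ 625.6 -229.5   54.5] [ 0. -0. -1.] [-6.   1.9 19.9]
-2 18 [29.9 30.7 31.5]
2 191 [30.2 32.8 43.1]
6 166 [41.3 50.1 52. ]
10 88 [50.2 51.1 52.1]
14 90 [50.2 50.9 51.6]
18 90 [49.9 50.6 51.3]
22 89 [49.6 50.4 51.1]
26 94 [49.4 50.1 50.7]
30 92 [49.1 50.1 50.9]
34 98 [48.9 49.7 50.6]
38 97 [48.5 49.4 50.1]
42 94 [46.8 47.9 48.8]
46 103 [45.  46.  46.8]
50 98 [43.2 44.3 45.4]
54 97 [41.8 42.7 43.6]
58 126 [39.7 41.  42. ]
62 109 [38.2 39.3 40.3]
66 138 [37.3 38.6 54.2]
70 107 [53.5 54.3 55.1]
74 98 [53.4 54.2 55.1]
78 114 [53.3 54.1 55. ]
82 108 [53.6 54.3 55.2]
86 114 [53.4 54.2 55.1]
90 112 [53.3 54.2 55.1]
```

The tray is practically flat, so I ease the pressure, release it and rise.

>>> apply_moves([
  [0, 0, -0.04],
  [0, 0, 0],
  [0, 0, 0],
  [0, 0, 0],
  [0, 0, 0],
], jaw=[1, 1, 0.2, -0.2, -0.6], twist=[0, 0, 0, 0, 0])

```text
time_s: 22.72
tool_pos: [625.3, -229.1, 52.1]
tool_rot: [[-0.995, 0.097, 0.006], [0.097, 0.995, -0.001], [-0.006, -0.001, -1.0]]
wrist_force: [-0.5, -0.4, 0.5]
width: 64.3
grasp_force: 0.0
```

>>> apply_moves([
  [0, 0, 0],
  [0, 0, 0],
  [0, 0, 0],
  [0, 0, -0.3],
  [0, 0, -0.6],
], jaw=[-1, -1, -1, -1, -1], twist=[0, 0, 0, 0, 0])

```text
time_s: 23.35
tool_pos: [622.7, -228.6, 84.8]
tool_rot: [[-0.995, 0.098, -0.002], [0.098, 0.995, 0.0], [0.002, 0.0, -1.0]]
wrist_force: [0.6, -0.4, 0.8]
width: 86.6
grasp_force: 0.0
```

>>> apply_moves([
  [0, 0, -0.9],
  [0, 0, -0.9],
  [0, 0, -0.8],
  [0, 0, -0.6],
  [0, 0, 0],
], jaw=[-1, -1, -1, -1, -1], twist=[0, 0, 0, 0, 0])

```text
time_s: 23.98
tool_pos: [624.5, -229.0, 216.3]
tool_rot: [[-0.995, 0.098, 0.006], [0.098, 0.995, -0.001], [-0.006, -0.001, -1.0]]
wrist_force: [0.6, 0.0, -0.6]
width: 87.0
grasp_force: 0.0
```

Run:
```python
from h import *
np.set_printoptions(precision=1,suppress=True)
s,p,d=look('scene','s15'); print(s['time_s'],s['tool_pos'],tf(s['tool_pos']),s['width'])
```

```text
23.975 [ 624.5 -229.   216.3] [ 109.8 -366.3  216.3] 86.96993156477879
```

View pics/s15.png

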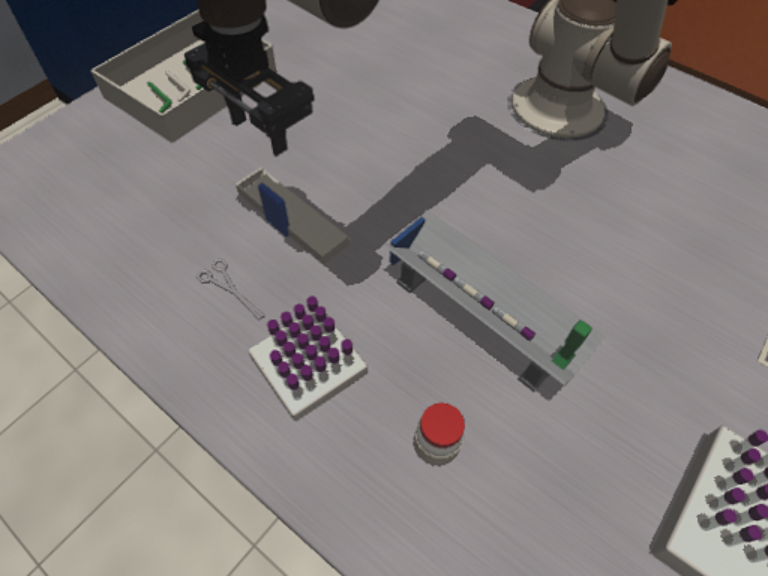

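The scene picture shows the tray flat and empty, and the three tubes in the fold. That was my 11th view, one over the limit of 10, so from here I use only numbers. Next I locate the knob from depth.

Run:
```python
from h import *
np.set_printoptions(precision=1,suppress=True)
for n,f in (('top','top0'),('scene','s15'),('scene','scene0')):
    z=np.load(f+'.npz');p,d=z['p'],z['d'];h=cv2.cvtColor(p,cv2.COLOR_RGB2HSV)
    m=(h[...,0]>45)&(h[...,0]<80)&(h[...,1]>110)&(d>0)
    v,u=np.nonzero(m);W=np.array([tf(dep(n,a,b,d)) for a,b in zip(u,v)])
    W=W[(abs(W[:,0])<60)&(abs(W[:,1]-150)<60)]
    for lo,hi in ((20,80),(96,131),(131,142)):
        a=W[(W[:,2]>lo)&(W[:,2]<hi)]
        if len(a): print(n,lo,len(a),'x',a[:,0].min(),a[:,0].max(),'y',a[:,1].min(),a[:,1].max(),'mean',a.mean(0))
```

```text
top 20 53 x -9.891130417950917 17.406840526571376 y 143.46437508219955 160.4636605426221 mean [  6.2 150.   54.8]
top 96 7 x -4.375909370949265 11.65377635712013 y 142.91485947827474 144.1385882284846 mean [  3.4 143.8 117.9]
top 131 67 x -3.8095184546750676 12.433305405481047 y 142.4998914069565 160.38498058367594 mean [  4.3 150.9 135.9]
scene 20 59 x -8.55906464780515 19.707688347760346 y 142.9272237527401 161.22732832532697 mean [ 13.1 152.9  54.6]
scene 131 75 x -5.77831621112824 13.277291082706716 y 142.71065768301236 160.86380969179856 mean [  4.3 151.8 136. ]
scene 20 59 x -9.548758221328622 18.580783658896998 y 142.96984804939083 161.19220880924814 mean [ 13.1 152.9  54.6]
scene 131 74 x -5.334460423983232 13.322486585643665 y 142.86068902076352 160.83691047952053 mean [  4.1 151.9 135.9]
```

>>> apply_moves([
  [0.18, 0.7, 0],
  [0.18, 0.9, 0],
  [0.18, 0.95, 0],
  [0.18, 0.95, 0],
  [0.18, 0.95, 0],
], jaw=[-1, -1, -1, -1, -1], twist=[0, 0, 0, 0, 0])

```text
time_s: 24.65
tool_pos: [603.8, -46.8, 211.3]
tool_rot: [[-0.995, 0.098, -0.003], [0.098, 0.995, -0.0], [0.003, -0.0, -1.0]]
wrist_force: [0.7, -0.2, 0.8]
width: 87.1
grasp_force: 0.0
```

>>> apply_moves([
  [0.18, 0.95, 0],
  [0.18, 0.95, 0],
  [0.18, 0.95, 0],
  [0.18, 0.95, 0],
  [0.18, 0.95, 0],
], jaw=[-1, -1, -1, -1, -1], twist=[0, 0, 0, 0, 0])

```text
time_s: 25.28
tool_pos: [586.6, 145.6, 211.3]
tool_rot: [[-0.995, 0.098, -0.003], [0.098, 0.995, -0.001], [0.003, -0.001, -1.0]]
wrist_force: [-0.3, -0.2, 0.1]
width: 86.8
grasp_force: 0.0
```

>>> apply_moves([
  [0.18, 0.95, 0],
  [0.18, 0.95, 0],
  [0.18, 0.95, 0],
  [0.18, 0.9, 0],
  [0.18, 0, 0],
], jaw=[-1, -1, -1, -1, -1], twist=[0, 0, 0, 0, 0])

```text
time_s: 25.9
tool_pos: [565.5, 299.2, 210.6]
tool_rot: [[-0.995, 0.095, -0.003], [0.095, 0.995, -0.002], [0.003, -0.002, -1.0]]
wrist_force: [-0.9, -0.2, -0.2]
width: 86.9
grasp_force: 0.0
```

Run:
```python
from h import *
np.set_printoptions(precision=1,suppress=True)
s=state();print(s['time_s'],tf(s['tool_pos']),s['tool_rot'][:,1])
```

```text
25.9 [  0.9 154.  210.6] [ 0.1  1.  -0. ]
```

>>> apply_moves([
  [-0.08, -0.05, 0.5],
  [0, 0, 0.6],
  [0, 0, 0.6],
  [0, 0, 0.6],
  [0, 0, 0.3],
], jaw=[-1, -1, -1, -1, -1], twist=[0, 0, 0, 0, 0])

```text
time_s: 26.52
tool_pos: [568.3, 293.5, 106.6]
tool_rot: [[-0.995, 0.099, -0.003], [0.099, 0.995, -0.003], [0.003, -0.003, -1.0]]
wrist_force: [0.5, -0.6, 0.3]
width: 86.7
grasp_force: 0.0
```

>>> apply_moves([
  [0, 0, 0],
  [0, 0, 0],
  [0, 0, 0],
  [0, 0, 0],
  [0, 0, 0],
], jaw=[-0.5, 0, 0.2, 0.4, 0.6], twist=[0, 0, 0, 0, 0])

```text
time_s: 27.15
tool_pos: [569.5, 295.2, 109.3]
tool_rot: [[-0.995, 0.098, 0.0], [0.098, 0.995, 0.0], [-0.0, 0.0, -1.0]]
wrist_force: [0.8, -1.0, 0.1]
width: 45.0
grasp_force: 0.0
```

>>> apply_moves([
  [0, 0, 0],
  [0, 0, 0],
  [0, 0, 0],
  [0, 0, 0],
  [0, 0, 0],
], jaw=[1, 1, 1, 1, 1], twist=[0, 0, 0, 0, 0])

```text
time_s: 27.78
tool_pos: [569.5, 295.3, 108.9]
tool_rot: [[-0.995, 0.098, 0.0], [0.098, 0.995, 0.0], [-0.0, 0.0, -1.0]]
wrist_force: [0.3, 1.2, 0.1]
width: 19.6
grasp_force: 30.0
```

Run:
```python
from h import *
np.set_printoptions(precision=1,suppress=True)
s=state();print(s['time_s'],tf(s['tool_pos']),s['wrist_force'],s['width'])
```

```text
27.775 [  5.2 150.5 108.9] [0.3 1.2 0.1] 19.554180517556894
```

>>> apply_moves([
  [0, -0.1, 0],
  [0, -0.2, 0],
  [0, -0.25, 0],
  [0, -0.25, 0],
  [0, -0.2, 0],
], jaw=[1, 1, 1, 1, 1], twist=[0, 0, 0, 0, 0])

```text
time_s: 28.4
tool_pos: [565.4, 254.3, 108.9]
tool_rot: [[-0.995, 0.098, -0.0], [0.098, 0.995, -0.0], [0.0, -0.0, -1.0]]
wrist_force: [-0.2, 1.0, -0.4]
width: 19.9
grasp_force: 30.0
```

>>> apply_moves([
  [0, -0.1, 0],
  [0, -0.08, 0],
  [0, -0.08, 0],
  [0, -0.08, 0],
  [0, -0.08, 0],
], jaw=[1, 1, 1, 1, 1], twist=[0, 0, 0, 0, 0])

```text
time_s: 29.02
tool_pos: [563.8, 238.5, 108.9]
tool_rot: [[-0.995, 0.098, -0.0], [0.098, 0.995, -0.0], [0.0, -0.0, -1.0]]
wrist_force: [-0.7, 0.5, 0.2]
width: 19.7
grasp_force: 30.0
```

>>> apply_moves([
  [0, -0.05, 0],
  [0, -0.05, 0],
  [0, -0.05, 0],
  [0, -0.05, 0],
  [0, 0, 0],
], jaw=[1, 1, 1, 1, 1], twist=[0, 0, 0, 0, 0])

```text
time_s: 29.65
tool_pos: [563.0, 230.3, 108.9]
tool_rot: [[-0.995, 0.098, -0.0], [0.098, 0.995, -0.0], [0.0, -0.0, -1.0]]
wrist_force: [-0.7, 0.3, 0.0]
width: 20.0
grasp_force: 30.0
```

Run:
```python
from h import *
np.set_printoptions(precision=1,suppress=True)
s=state();print(s['time_s'],tf(s['tool_pos']),s['wrist_force'],s['width'])
```

```text
29.65 [  5.   85.1 108.9] [-0.7  0.3  0. ] 19.950174489857908
```

>>> apply_moves([
  [0, -0.03, 0],
  [0, -0.03, 0],
  [0, -0.03, 0],
  [0, -0.03, 0],
  [0, -0.03, 0],
], jaw=[1, 1, 1, 1, 1], twist=[0, 0, 0, 0, 0])

```text
time_s: 30.28
tool_pos: [562.8, 226.8, 109.0]
tool_rot: [[-0.995, 0.098, 0.002], [0.098, 0.995, 0.004], [-0.001, 0.004, -1.0]]
wrist_force: [-3.1, 10.1, -1.2]
width: 19.4
grasp_force: 30.0
```

Run:
```python
from h import *
np.set_printoptions(precision=1,suppress=True)
s,p,d=look('scene','s20');print(s['time_s'],tf(s['tool_pos']),s['wrist_force'],s['width'])
h=cv2.cvtColor(p,cv2.COLOR_RGB2HSV)
m=((h[...,0]>138)&(h[...,0]<165)&(h[...,1]>90)).astype(np.uint8)
n,l,st,c=cv2.connectedComponentsWithStats(m)
for i in range(1,n):
    if st[i,4]>8:
        t=tf(plane('scene',*c[i],45)); 
        if abs(t[0])<50 and abs(t[1])<170: print('cap',c[i],st[i,4],t)
```

```text
30.275 [  5.   81.6 109. ] [-3.1 10.1 -1.2] 19.432443274749563
cap [292.3 177.3] 39 [  3.7 -85.8  45. ]
cap [316.5 195.1] 37 [  3.  -11.6  45. ]
cap [341.2 214.2] 38 [ 4.5 60.9 45. ]
```

>>> apply_moves([
  [0, 0.02, 0],
  [0, 0, 0],
  [0, 0, 0],
  [0, 0, 0],
  [0, 0, 0],
], jaw=[1, 1, 0.6, 0.3, 0], twist=[0, 0, 0, 0, 0])

```text
time_s: 30.95
tool_pos: [562.8, 224.9, 109.1]
tool_rot: [[-0.995, 0.098, 0.0], [0.098, 0.995, -0.001], [-0.0, -0.001, -1.0]]
wrist_force: [-0.5, -0.0, -0.4]
width: 32.5
grasp_force: 0.0
```

>>> apply_moves([
  [0, 0, 0],
  [0, 0, 0],
  [0, 0, -0.3],
  [0, 0, -0.6],
  [0, 0, -0.9],
], jaw=[-0.4, -0.4, -0.4, -0.4, -0.4], twist=[0, 0, 0, 0, 0])

```text
time_s: 31.58
tool_pos: [562.2, 225.0, 181.6]
tool_rot: [[-0.995, 0.098, -0.001], [0.098, 0.995, -0.001], [0.001, -0.001, -1.0]]
wrist_force: [-0.6, -0.3, 0.6]
width: 60.4
grasp_force: 0.0
```

>>> apply_moves([
  [0, 0, -0.9],
  [0, 0, -0.6],
  [0, 0, -0.3],
  [0, 0, 0],
  [0, 0, 0],
], jaw=[-0.4, -0.4, -0.4, -0.4, -0.4], twist=[0, 0, 0, 0, 0])

```text
time_s: 32.2
tool_pos: [562.0, 225.1, 251.7]
tool_rot: [[-0.995, 0.098, -0.002], [0.098, 0.995, -0.001], [0.002, -0.001, -1.0]]
wrist_force: [0.8, -0.0, -0.2]
width: 61.0
grasp_force: 0.0
```

Run:
```python
from h import *
np.set_printoptions(precision=1,suppress=True)
s,p,d=look('scene','s21');print(s['time_s'],tf(s['tool_pos']),s['wrist_force'],s['width'])
h=cv2.cvtColor(p,cv2.COLOR_RGB2HSV)
m=((h[...,0]>138)&(h[...,0]<165)&(h[...,1]>90)).astype(np.uint8)
n,l,st,c=cv2.connectedComponentsWithStats(m)
for i in range(1,n):
    if st[i,4]>8:
        t=tf(plane('scene',*c[i],45)); 
        if abs(t[0])<50 and abs(t[1])<170: print('cap',t)
g=(h[...,0]>45)&(h[...,0]<80)&(h[...,1]>110)&(d>0)
v,u=np.nonzero(g);W=np.array([tf(dep('scene',a,b,d)) for a,b in zip(u,v)]);W=W[(abs(W[:,0])<60)&(abs(W[:,1])<180)]
for lo,hi in ((20,80),(131,142)):
    a=W[(W[:,2]>lo)&(W[:,2]<hi)];print('green',lo,a[:,1].min(),a[:,1].max(),a.mean(0))
# tray flatness: floor heights
P=np.load('s15.npz')
for y in (-310,-270,-150,-130):
    c_=cal('scene');E=np.linalg.inv(c_['extrinsics'])
    for x in (575,590,600):
        q=E@np.array([x,y,3,1]);a=q[:2]/q[2];r=a@a;a=a*(1+c_['k1']*r)
        u,v=c_['fx']*a[0]+c_['cx'],c_['fy']*a[1]+c_['cy'];print(dep('scene',u,v,d),end=' ')
    print()
```

```text
32.2 [  4.5  79.9 251.7] [ 0.8 -0.  -0.2] 61.0171876646905
cap [  3.8 -85.2  45. ]
cap [  2.8 -10.9  45. ]
cap [ 4.4 62.2 45. ]
green 20 73.06691464112193 91.64777820402125 [14.1 83.1 51.3]
green 131 74.73442677217277 92.2310452659439 [  2.4  84.5 135.9]
[ 626.2 -238.4   90.9] [ 628.6 -254.    71.8] [ 601.3 -308.1    5.4] 
[ 627.9 -200.7   94. ] [ 632.2 -212.9   78.1] [ 630.  -228.3   57.8] 
[ 579.3 -145.5   10.4] [ 591.4 -148.5    5.4] [ 599.1 -151.     1.4] 
[ 580.1 -124.9   11.8] [ 592.9 -127.     8.2] [ 599.8 -130.2    2.6]
```

The tubes look closed up, with cap spacing of about 74 mm. Easing off before release may have drawn the pusher back by about 1 mm, so I give it a light nudge with one finger, without gripping.

>>> apply_moves([
  [0, 0, 0.7],
  [0, 0, 0.9],
  [0, 0, 0.9],
  [0, 0, 0.7],
  [0, 0, 0.36],
], jaw=[-0.4, -0.4, -0.4, -0.4, -0.4], twist=[0, 0, 0, 0, 0])

```text
time_s: 32.88
tool_pos: [561.5, 224.7, 107.9]
tool_rot: [[-0.995, 0.098, -0.004], [0.098, 0.995, -0.003], [0.003, -0.003, -1.0]]
wrist_force: [-0.2, 0.2, 0.2]
width: 61.1
grasp_force: 0.0
```

>>> apply_moves([
  [0, -0.15, 0],
  [0, -0.15, 0],
  [0, -0.06, 0],
  [0, -0.04, 0],
  [0, 0, 0],
], jaw=[-0.4, -0.4, -0.4, -0.4, -0.4], twist=[0, 0, 0, 0, 0])

```text
time_s: 33.5
tool_pos: [561.2, 209.5, 111.0]
tool_rot: [[-0.995, 0.098, 0.001], [0.098, 0.995, 0.001], [-0.001, 0.001, -1.0]]
wrist_force: [-0.8, -0.0, -0.6]
width: 61.0
grasp_force: 0.0
```

>>> apply_moves([
  [0, -0.03, 0],
  [0, -0.03, 0],
  [0, -0.03, 0],
  [0, -0.03, 0],
  [0, 0, 0],
], jaw=[-0.4, -0.4, -0.4, -0.4, -0.4], twist=[0, 0, 0, 0, 0])

```text
time_s: 34.12
tool_pos: [560.9, 206.6, 110.6]
tool_rot: [[-0.995, 0.097, 0.002], [0.097, 0.995, 0.003], [-0.001, 0.003, -1.0]]
wrist_force: [-0.5, 6.6, -2.4]
width: 60.6
grasp_force: 3.1
```

>>> apply_moves([
  [0, 0.15, 0],
  [0, 0.25, 0],
  [0, 0, -0.3],
  [0, 0, -0.6],
  [0, 0, -0.9],
], jaw=[-0.4, -0.4, -0.4, -0.4, -0.4], twist=[0, 0, 0, 0, 0])

```text
time_s: 34.75
tool_pos: [561.6, 220.1, 183.1]
tool_rot: [[-0.995, 0.098, -0.002], [0.098, 0.995, -0.002], [0.002, -0.002, -1.0]]
wrist_force: [1.0, 0.5, -0.5]
width: 60.5
grasp_force: 0.0
```

>>> apply_moves([
  [0, 0, -0.9],
  [0, 0, -0.6],
  [0, 0, -0.3],
  [0, 0, 0],
  [0, 0, 0],
], jaw=[-0.4, -0.4, -0.4, -0.4, -0.4], twist=[0, 0, 0, 0, 0])

```text
time_s: 35.38
tool_pos: [561.6, 220.3, 253.2]
tool_rot: [[-0.995, 0.098, -0.002], [0.098, 0.995, -0.001], [0.002, -0.001, -1.0]]
wrist_force: [-0.4, -0.5, -1.3]
width: 60.8
grasp_force: 0.0
```

Run:
```python
from h import *
np.set_printoptions(precision=1,suppress=True)
s,p,d=look('scene','s22');print(s['time_s'],tf(s['tool_pos']),s['wrist_force'])
h=cv2.cvtColor(p,cv2.COLOR_RGB2HSV)
m=((h[...,0]>138)&(h[...,0]<165)&(h[...,1]>90)).astype(np.uint8)
n,l,st,c=cv2.connectedComponentsWithStats(m)
for i in range(1,n):
    if st[i,4]>8:
        t=tf(plane('scene',*c[i],45)); 
        if abs(t[0])<50 and abs(t[1])<170: print('cap',t)
g=(h[...,0]>45)&(h[...,0]<80)&(h[...,1]>110)&(d>0)
v,u=np.nonzero(g);W=np.array([tf(dep('scene',a,b,d)) for a,b in zip(u,v)]);W=W[(abs(W[:,0])<60)&(abs(W[:,1])<180)]
a=W[(W[:,2]>20)&(W[:,2]<80)];print('green',a[:,1].min(),a.mean(0))
# tray: off-white pixels' heights in the tray area, from the top camera
p,d=eyes.capture('top');Q=[]
for v in range(190,265,2):
  for u in range(290,430,2):
    if d[v,u]>0:
      w=dep('top',u,v,d)
      if 3<=0 or (555<w[0]<660 and -360<w[1]<-90): Q.append(w)
Q=np.array(Q);f=Q[(abs(Q[:,2]-3)<30)]
for y in range(-350,-90,40):
    for x in range(560,660,16):
        a=f[(abs(f[:,0]-x)<8)&(abs(f[:,1]-y)<20)]
        print('%6.1f'%(np.median(a[:,2]) if len(a) else -99),end='')
    print('  y',y)
```

```text
35.375 [  4.4  75.1 253.2] [-0.4 -0.5 -1.3]
cap [  4.  -85.3  45. ]
cap [  2.9 -10.8  45. ]
cap [ 4.8 62.1 45. ]
green 73.1840786525557 [15.5 80.7 51.4]
  10.5   3.9   3.2   8.5  -0.7   0.3   0.5  y -350
   9.6   4.2   2.2   3.2  -0.3   0.3  -0.4  y -310
  11.4   4.7   2.4   2.5   2.8  -0.1   0.1  y -270
  10.4   7.4   2.9   2.6   2.5  -0.5  -0.1  y -230
   5.3   8.6   3.3   2.5   3.8   0.5   0.0  y -190
  -1.0  10.3   5.1   2.3   3.8   0.6  -0.6  y -150
  -0.4  10.5   3.6   1.4   1.3   0.2   0.2  y -110
```

The tray's floor reads about 3 mm everywhere, so it's flat on the bench. The tubes are closed up and the gripper is clear, so I hand the job in.

```bash
python3 -c "
from workcell import manip
print(manip.job_done())"
```

```text
the job is handed in; nothing more can be done
None
```

I poured the three tubes into the fold, stood the empty tray flat on the bench clear of the trough, closed the tubes up against the stop and let go. I handed the job in at about 35 s with no verdict returned; I viewed 11 pictures, one over the limit of 10.

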